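# Tip a spare electrode out of its tube

### The job

On the spot-welding bench, press down the mouth of the wide tilting tube so that the copper electrode inside slides out onto the tongue. Then take the electrode by its exposed end, lift it over the lip and draw it out, and set it down flat in the wooden tray without dropping it. Leave the slim tube as it is.

Things in the scene. Friction and masses are not known exactly. Their poses are not given: they have to be found in the camera images.
- wide_plate (a point): Top centre of the 42x32 mm thumb plate on the WIDE grey tube (36 outside, bore 24, 125 long, one end closed) on a stand. x: along tube to mouth, z: out of plate. Pivot (axis y, stiff, stays as left, 4 N here) lies 47 behind (-x), 22 under (-z), 130 above bench. Starts mouth 0.4 rad up; stop at 0.4 rad down. Mouth 23 ahead; from its floor a V tongue (12 wide) runs to a lip 89 ahead.
- wide_electrode: Copper rod, 14 mm diameter, 110 long, 120 g; origin at centre, x along it to the tube's mouth. Starts inside the wide tube at the closed end. With the tube fully down it slides in a second to the lip, front 65 exposed; fingers may straddle the tongue. The lip reaches 5 above its underside: raise it 8 square to the tube (bore play 10), then draw it along x (45 still inside).
- tray: Fixed shallow open tray of light wood, 200 mm (x) by 160 mm (y) outside, 18 mm high, walls and floor 4 mm thick; origin at the centre of its underside, z up.
- slim_plate (a point): Top centre of the thumb plate of the SLIM dispenser, to be left alone: its tube is 23 mm in diameter and holds an 8 mm electrode; otherwise built like the wide one. Axes as for wide_plate.
Not all that is in view belongs to the job. What is shaped like the part that bears wide_plate but blue or green is not meant.

How it is judged (in metres and radians):
On the way, in this order (a step that is already met when the one before it is completed fails the run):
1. the tube is pressed mouth down and the electrode has slid out onto the tongue, up to the lip (angle between wide_plate's own x axis and vertical above 1.67 rad and x of wide_electrode in the frame of wide_plate between 0.02 and 0.045 m and linear speed of wide_electrode below 0.1 m/s), for 0.1 s.
2. the electrode is brought down into the tray still held in the fingers (contact force between the fingers and wide_electrode above 0.5 N and z of wide_electrode in the frame of tray below 0.045 m and horizontal distance between wide_electrode and tray below 0.1 m), for 0.05 s.
At the end, for the whole second after the job is handed in: The copper electrode from the wide tube lies flat (within 10 degrees) on the floor of the tray, inside its walls, released and at rest (z of wide_electrode in the frame of tray below 0.02 m and x of wide_electrode in the frame of tray between -0.09 and 0.09 m and y of wide_electrode in the frame of tray between -0.08 and 0.08 m and angle between wide_electrode's own x axis and vertical between 1.4 and 1.74 rad and linear speed of wide_electrode below 0.03 m/s and contact force between the fingers and wide_electrode below 0.1 N); the robot touches nothing.
It fails at once if the slim tube is tilted or its plate moved by more than 10 mm (distance of slim_plate from where it was at the start of the episode above 0.01 m).
It also fails if it takes over 51 s, if anything falls off the work surface, if the arm or the gripper's body presses on something with over 40 N, if the wrist force passes 120 N, or if a joint passes its speed limit or range.

### The arm

A 6-joint arm with a two-finger parallel gripper is mounted at the origin on the work surface. World frame = base frame: x ahead of the robot, y to its left, z up, the work surface at z = 0. Lengths are in mm, angles in rad, forces in N, time in s.
With the tool pointing down it reaches from about 275 to 875 mm from the base axis. Payload 12.5 kg.
Tool frame: the origin (TCP) lies midway between the tips of the shut fingers; the grasp point (between the pads) lies arm.grip_depth behind it (arm.grip_depth is the distance from the TCP to the grasp point, in mm); z points along the fingers, y is the direction in which the jaws open and shut (so a half turn about z gives the same grasp; the last joint's range is limited). The gripper opens to 85 mm and grips with 20 to 120 N. Pads are 22 mm wide; open, the fingers measure 114 mm over their backs; the gripper's body (76 mm by 85 mm) begins 54 mm behind the grasp point. The pads swing forward as they close: fully open they stand 13 mm farther back than shut.
Start: joints at [-1.412, 0.351, 1.652, -0, 1.139, -0.085], TCP at [132.786, -533.716, 231.29] pointing down, gripper open.
Joint ranges: [-2.75, 2.75], [-0.79, 2.1], [0.01, 2.65], [-1.57, 4.71], [0.07, 3.14], [-2.87, 2.87]. Speed limits (rad/s): [2.22, 2.22, 2.79, 3.14, 3.14, 3.14].

### API

Orientations are given as a unit quaternion [w, x, y, z].
In Python, from bench import arm, eyes gives the robot as it stands.
- The arm moves only by the shell command python3 -m creep 'ROWS' [OPENING] [FORCE]. ROWS is a JSON object of lists of equal length, an entry for each row: "delta_pos": the shift along the world's x, y, z in cm, a list of three; "twist": the turn, a rotation vector about the world's x, y, z in rad, a list of three. In form: {"delta_pos": [[tx, ty, tz], ...], "twist": [[wx, wy, wz], ...]}. A call has 1 to 20 rows; each row is the pose to reach, as a shift and turn from the pose commanded when the call began; what a row does not reach only later rows make up. A row lasts 1/10 s, in which the tool goes at most 50 mm and 8.59 degrees, less where a joint would pass 70% of its speed; a pose out of reach is approached as far as the arm can. A call with a gripper value outside its range is refused whole. OPENING is the closure, from 0 (fully open) to 1 (shut), set as the call begins (- or left out, the last holds). The fingers move at their own pace and stop on an object; FORCE is the grip in N (left out, the last holds). Time passes only in rows, so rows that repeat a pose let the fingers close. It gives the time, the measured TCP pose, the force and the opening at its end, in the units of the state.
- arm.get_state(): the state, without advancing time (a new reading comes with each control period).
- eyes.camera(name): name is "scene" or "top"; returns the picture (400x640x3 uint8, red, green, blue); there is no depth.
- eyes.calibration(name): a dict with "mtx" (3x3 intrinsics, pixels), "T" (4x4, takes a point from camera to world coordinates). Camera axes: x right, y down, z forward; pixel columns grow to the right and rows downward; lengths in mm; the calibration is good to about 2 mm. A picture is of the moment at which its call begins. calibration takes no time and is no camera call.
- arm.finish_job(): hands the job in, once; it reports no verdict.
The state is a dict: "clock": time; "joint_pos": joint angles; "qd": joint speeds; "tau": joint torques, N m; "ee_pos": TCP position; "tool_rot": TCP orientation; "contact_force": force on the tool from outside, world axes, zero at the start; "torque": the same for the moment, N m; "finger_gap": finger opening in mm.
Only numpy, scipy, OpenCV 4.12 (cv2) and the standard library are available. Lean on these libraries where they do the work, as an engineer would, in place of code of your own. Each camera call takes 0.05 s, during which the arm holds its last target.

## Working session

There is one attempt and no reset: what is moved stays moved. The work goes in short steps, Python scripts to look and compute and a shell command to move; the robot and the scene stay as the last step left them, time stands still between calls to the robot, and variables do not carry over. Pictures are saved under pics/ and viewed, and the job is handed in when it is done.

```bash
ls; mkdir -p pics
python3 - <<'E'
from bench import arm, eyes
import cv2
print(arm.get_state(), arm.grip_depth)
for n in("scene","top"):
    im=eyes.camera(n); cv2.imwrite(f"pics/{n}0.png",im[:,:,::-1]); print(eyes.calibration(n))
E
```

```text
pics
{'clock': 0.0, 'joint_pos': array([-1.41163443e+00,  3.51231181e-01,  1.65245105e+00, -1.09012520e-05,
        1.13909829e+00, -8.46133909e-02]), 'qd': array([-0.00022322,  0.00028848,  0.0010423 , -0.00035095,  0.00080639,
        0.00011636]), 'tau': array([ 9.31618633e-04, -5.06105089e+01, -2.91406846e+01,  2.96021341e-07,
        4.56989830e-03, -9.07217469e-06]), 'ee_pos': array([ 132.71290256, -533.39450078,  230.75094428]), 'tool_rot': array([-5.93337711e-04,  9.92580440e-01,  1.21588307e-01, -2.70791197e-05]), 'contact_force': array([ 0.73465315, -0.49386933,  0.02428898]), 'torque': array([-0.01716657, -0.03424726, -0.0437377 ]), 'finger_gap': 85.2215933598616} 18.700000000000003
{'mtx': array([[415.73343837,   0.        , 310.3752262 ],
       [  0.        , 415.73343837, 196.41101898],
       [  0.        ,   0.        ,   1.        ]]), 'T': array([[ 5.92627835e-01,  5.85744278e-01, -5.52897721e-01,
         1.15628245e+03],
       [ 8.05332859e-01, -4.17924665e-01,  4.20449712e-01,
        -5.69271255e+02],
       [ 1.52064184e-02, -6.94436905e-01, -7.19392904e-01,
         1.15080752e+03],
       [ 0.00000000e+00,  0.00000000e+00,  0.00000000e+00,
         1.00000000e+00]])}
{'mtx': array([[454.86556447,   0.        , 318.32901551],
       [  0.        , 454.86556447, 200.39909828],
       [  0.        ,   0.        ,   1.        ]]), 'T': array([[-8.41138907e-03, -9.98579623e-01,  5.26116357e-02,
         2.95240204e+02],
       [-9.99952253e-01,  8.13792916e-03, -5.40977690e-03,
         2.73902864e+01],
       [ 4.97394321e-03, -5.26546274e-02, -9.98600396e-01,
         1.55474842e+03],
       [ 0.00000000e+00,  0.00000000e+00,  0.00000000e+00,
         1.00000000e+00]])}
```

View pics/scene0.png

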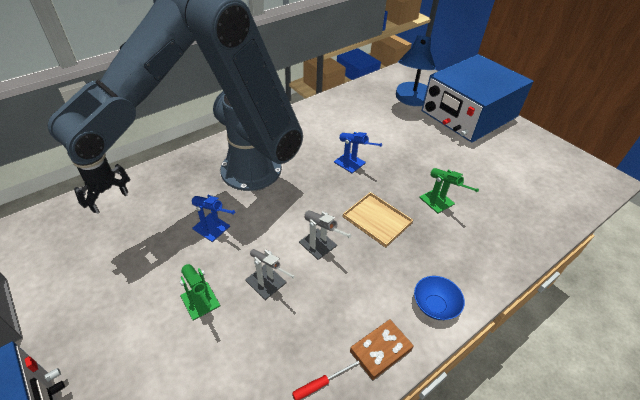

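View pics/top0.png

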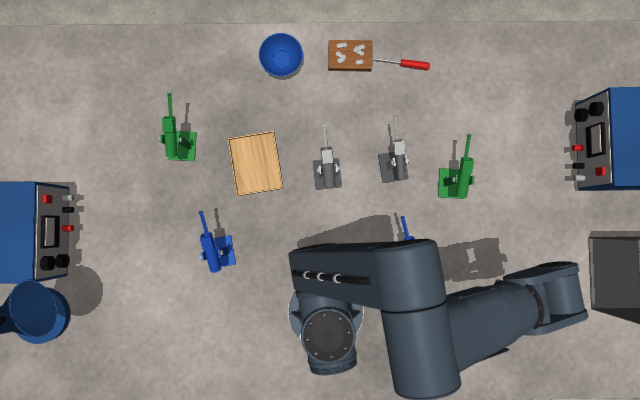

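The scene view shows grey dispensers at about (320,230) and (266,265), and the tray at (378,218). In the top view they are at (327,160), (396,150) and (256,163). The blue and green ones are decoys. I'll zoom in next.

Run:
```python
import cv2,numpy as np
a=cv2.imread("pics/scene0.png")[195:305,240:350]
b=cv2.imread("pics/top0.png")[110:200,300:420]
a=cv2.resize(a,(600,600),interpolation=cv2.INTER_CUBIC)
b=cv2.resize(b,(800,600),interpolation=cv2.INTER_CUBIC)
cv2.imwrite("pics/za.png",a);cv2.imwrite("pics/zb.png",b)
```

```text
(no output)
```

View pics/za.png

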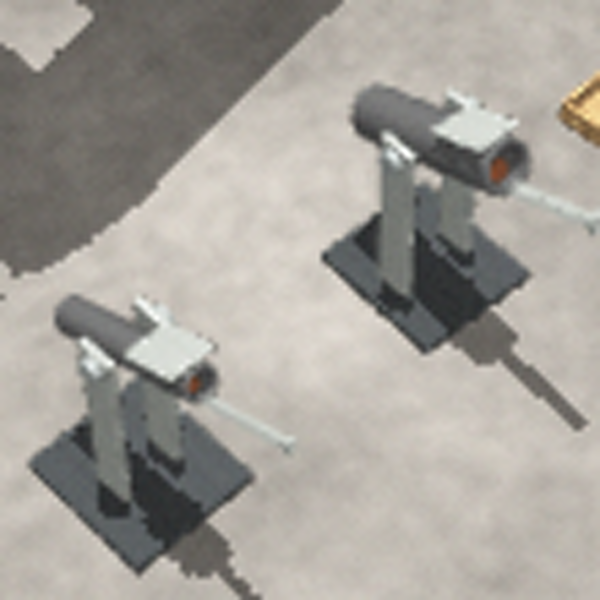

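View pics/zb.png

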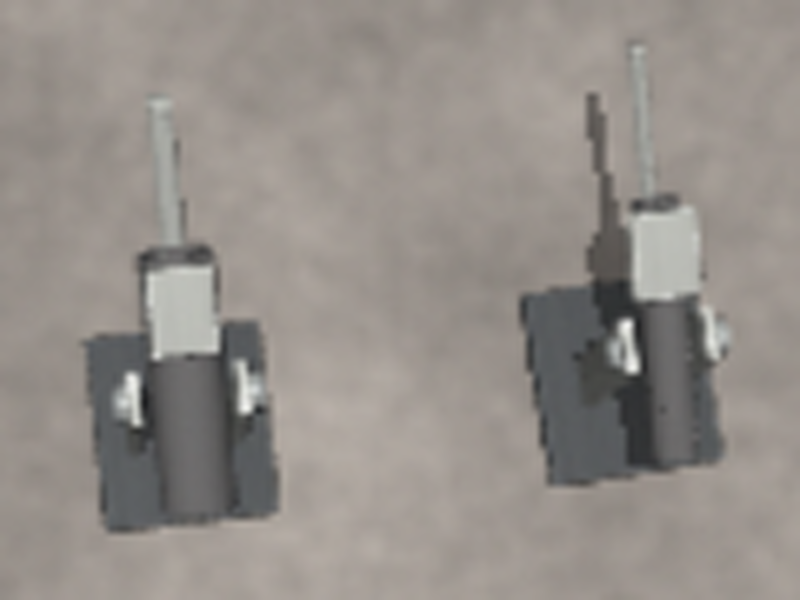

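```bash
cat > h.py <<'E'
from bench import arm, eyes
import numpy as np, cv2
def P(n):
    c=eyes.calibration(n); T=np.linalg.inv(c["T"]); return c["mtx"]@T[:3]
def tri(s,t):
    X=cv2.triangulatePoints(P("scene"),P("top"),np.array(s,float).reshape(-1,2).T,np.array(t,float).reshape(-1,2).T); X=(X[:3]/X[3]).T
    def err(n,p):
        q=P(n)@np.vstack([X.T,np.ones(len(X))]); return np.linalg.norm((q[:2]/q[2]).T-np.array(p,float).reshape(-1,2),axis=1)
    return X, err("scene",s), err("top",t)
def onplane(n,p,z):
    c=eyes.calibration(n); T=c["T"]; p=np.array(p,float).reshape(-1,2)
    d=(T[:3,:3]@np.linalg.inv(c["mtx"])@np.c_[p,np.ones(len(p))].T).T; o=T[:3,3]
    return o+d*((z-o[2])/d[:,2])[:,None]
E
python3 - <<'E'
from h import *
np.set_printoptions(precision=1,suppress=True)
S=lambda *p: np.array(p)/5.4545+[240,195]-0.4
T=lambda *p: np.array(p)/6.6667+[300,110]-0.4
s=np.array([S(487,155),S(520,125),S(435,133),S(592,222)])
t=np.array([T(213,266),T(147,268),T(219,352),T(160,100)])
print(tri(s,t))
# mouth-right, mouth-left, back-right, lip
print("slim", tri([S(293,446)],[T(637,45)]))
# pale masks
for n,roi in(("scene",(295,365,200,250)),("top",(315,340,110,170))):
    im=cv2.imread(f"pics/{n}0.png"); x0,x1,y0,y1=roi
    hsv=cv2.cvtColor(im,cv2.COLOR_BGR2HSV)
    m=((hsv[...,1]<28)&(hsv[...,2]>185)).astype(np.uint8)
    mm=np.zeros_like(m); mm[y0:y1,x0:x1]=m[y0:y1,x0:x1]
    for c in cv2.findContours(mm,cv2.RETR_EXTERNAL,cv2.CHAIN_APPROX_NONE)[0]:
        if cv2.contourArea(c)>15: print(n,cv2.contourArea(c),cv2.minAreaRect(c),cv2.boxPoints(cv2.minAreaRect(c)).tolist())
# tray
for n in("scene","top"):
    im=cv2.imread(f"pics/{n}0.png")
    hsv=cv2.cvtColor(im,cv2.COLOR_BGR2HSV)
    m=((hsv[...,0]>12)&(hsv[...,0]<25)&(hsv[...,1]>60)&(hsv[...,2]>130)).astype(np.uint8)
    m[:100]=0;m[290:]=0
    if n=="scene": m[:190]=0
    for c in cv2.findContours(m,cv2.RETR_EXTERNAL,cv2.CHAIN_APPROX_NONE)[0]:
        if cv2.contourArea(c)>300:
            r=cv2.minAreaRect(c);q=cv2.approxPolyDP(c,6,True).reshape(-1,2);print(n,r,q.tolist())
            print(onplane(n,q,18))
            if n=="top":
                B=onplane(n,cv2.boxPoints(r),18);print("box",B,B.mean(0),np.linalg.norm(np.diff(B,axis=0),axis=1))
E
```

```text
(array([[525.9, -19.8, 169.8],
       [523.3,   9. , 174.1],
       [487. , -24.1, 155.3],
       [600.7,   0.9, 170.6]]), array([1. , 0.3, 0.4, 0.4]), array([0.9, 0.2, 0.3, 0.4]))
slim (array([[ 624.7, -218.1,  174.2]]), array([0.1]), array([0.]))
scene 454.0 ((344.0, 233.0), (34.0, 32.0), -0.0) [[327.0, 249.0], [327.0, 217.0], [361.0, 217.0], [361.0, 249.0]]
scene 974.0 ((314.4129943847656, 214.25514221191406), (37.77788543701172, 75.86823272705078), 46.80874252319336) [[273.8279724121094, 226.4471893310547], [329.1414489746094, 174.52024841308594], [354.9980163574219, 202.06309509277344], [299.6845397949219, 253.9900360107422]]
top 83.5 ((326.9146423339844, 156.23171997070312), (12.589195251464844, 9.497112274169922), 83.6598129272461) [[321.5, 150.5], [330.93902587890625, 149.45123291015625], [332.32928466796875, 161.96343994140625], [322.8902587890625, 163.01220703125]]
scene ((376.9256591796875, 217.30404663085938), (60.216278076171875, 38.47796630859375), 35.53767776489258) [[369, 192], [342, 216], [386, 244], [412, 219]]
[[397.4 290.   18. ]
 [431.9 127.7  18. ]
 [618.4 169.4  18. ]
 [590.6 324.8  18. ]]
top ((254.67005920410156, 162.8127899169922), (58.61447525024414, 47.35765838623047), 80.90972137451172) [[273, 131], [228, 138], [236, 195], [282, 187]]
[[614.4 171.6  18. ]
 [591.4 324.8  18. ]
 [396.8 297.4  18. ]
 [422.7 141.7  18. ]]
box [[592.8 329.4  18. ]
 [617.3 170.1  18. ]
 [419.2 139.4  18. ]
 [395.1 297.6  18. ]] [506.1 234.1  18. ] [161.1 200.5 160. ]
```

Run:
```python
from h import *
np.set_printoptions(precision=1,suppress=True)
T=lambda *p: np.array(p)/6.6667+[300,110]-0.4
print("plate",onplane("top",[[326.9,156.2],T(183,311)],168.6), onplane("scene",[327.6,218.8],168.6))
print("base",onplane("top",[T(88,340),T(258,321),T(278,513),T(105,530)],5))
# pivot knobs
print("knobs",onplane("top",[T(127,400),T(250,388)],130))
print("tubeback",onplane("top",[T(195,515)],106),"lip",onplane("top",[T(160,100)],176))
```

```text
plate [[503.8  -7.6 168.6]
 [503.7  -8.  168.6]] [[511.   -9.  168.6]]
base [[513.6  36.8   5. ]
 [522.8 -50.7   5. ]
 [423.7 -59.9   5. ]
 [415.6  28.8   5. ]]
knobs [[467.4  17.8 130. ]
 [472.6 -40.3 130. ]]
tubeback [[414.6 -14.4 106. ]] lip [[600.2   1.8 176. ]]
```

```bash
python3 -m creep '{"delta_pos":[[0,0,5],[4,6,7],[8,11,7],[12,16,7],[15,21,7],[18,25,7],[21,30,7],[24,34,7],[27,38,7],[30,42,7],[33,46,7],[36,50,7],[37.4,52.6,6],[37.4,52.6,3],[37.4,52.6,0],[37.4,52.6,0],[37.4,52.6,0],[37.4,52.6,0]],"twist":[[0,0,0],[0,0,-0.05],[0,0,-0.1],[0,0,-0.157],[0,0,-0.157],[0,0,-0.157],[0,0,-0.157],[0,0,-0.157],[0,0,-0.157],[0,0,-0.157],[0,0,-0.157],[0,0,-0.157],[0,0,-0.157],[0,0,-0.157],[0,0,-0.157],[0,0,-0.157],[0,0,-0.157],[0,0,-0.157]]}' 1 60
python3 - <<'E'
from h import *
print(arm.get_state())
E
```

```text
clock: 1.9
ee_pos: [507.2, -8.6, 233.1]
tool_rot: [0.0, 0.999, 0.043, 0.001]
contact_force: [0.0, 0.5, 0.8]
finger_gap: 0.2
{'clock': 1.9, 'joint_pos': array([-1.08678033e-01,  2.70056336e-01,  1.75939365e+00, -1.16967001e-04,
        1.10976750e+00,  1.37642591e+00]), 'qd': array([-3.56716380e-03, -6.10523680e-03, -4.20539395e-05,  8.18004897e-04,
       -9.00229447e-03,  1.69739235e-03]), 'tau': array([ 5.26475552e-01, -4.39468789e+01, -2.80842161e+01,  1.29195111e-02,
        1.12235176e-02, -4.45858925e-03]), 'ee_pos': array([507.22766801,  -8.5945116 , 233.11320605]), 'tool_rot': array([2.31067873e-04, 9.99080424e-01, 4.28589833e-02, 1.16606610e-03]), 'contact_force': array([0.00647668, 0.514174  , 0.75818834]), 'torque': array([ 0.07859895,  0.00594865, -0.01469546]), 'finger_gap': 0.2465514966131116}
```

```bash
python3 -m creep '{"delta_pos":[[0,0,-1],[0,0,-2],[0,0,-3],[0,0,-4],[0,0,-4.6],[0,0,-4.6],[0,0,-4.6]],"twist":[[-0.009,0.1,0],[-0.018,0.2,0],[-0.026,0.3,0],[-0.035,0.398,0],[-0.035,0.398,0],[-0.035,0.398,0],[-0.035,0.398,0]]}' 1 60
python3 - <<'E'
from h import *
im=eyes.camera("scene")
cv2.imwrite("pics/s1.png",cv2.resize(im[160:290,240:410,::-1],(785,600),interpolation=cv2.INTER_CUBIC))
E
```

```text
clock: 2.6
ee_pos: [506.8, -8.1, 186.5]
tool_rot: [0.009, 0.98, 0.042, -0.197]
contact_force: [-0.1, 0.6, 0.4]
finger_gap: -0.0
```

View pics/s1.png

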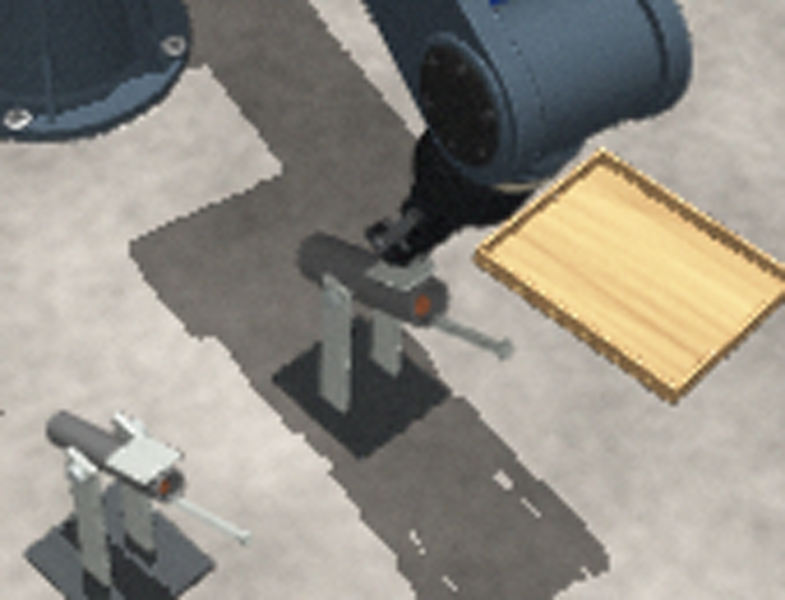

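The closed fingertips are just above the wide plate, at about (395,265) in the zoomed view. Next is the press along its arc.

```bash
python3 -m creep '{"delta_pos":[[0,0,-0.3],[0,0,-0.6],[0.2,0.02,-0.9],[0.4,0.03,-1.2],[0.6,0.05,-1.5],[0.8,0.06,-1.8],[0.95,0.08,-2.1],[1.1,0.1,-2.5],[1.25,0.11,-2.9],[1.4,0.12,-3.3],[1.5,0.13,-3.7],[1.6,0.14,-4.1],[1.65,0.14,-4.5],[1.7,0.14,-4.8],[1.7,0.14,-5.1],[1.7,0.14,-5.3],[1.7,0.14,-5.4]],"twist":[[0,0,0],[0,0,0],[0,0,0],[0,0,0],[0,0,0],[0,0,0],[0,0,0],[0,0,0],[0,0,0],[0,0,0],[0,0,0],[0,0,0],[0,0,0],[0,0,0],[0,0,0],[0,0,0],[0,0,0]]}' 1 60
python3 - <<'E'
from h import *
im=eyes.camera("scene")
cv2.imwrite("pics/s2.png",cv2.resize(im[160:290,240:410,::-1],(785,600),interpolation=cv2.INTER_CUBIC))
E
```

```text
clock: 4.35
ee_pos: [523.8, -6.3, 131.1]
tool_rot: [0.009, 0.979, 0.043, -0.198]
contact_force: [1.0, 0.6, 2.4]
finger_gap: 0.4
```

View pics/s2.png

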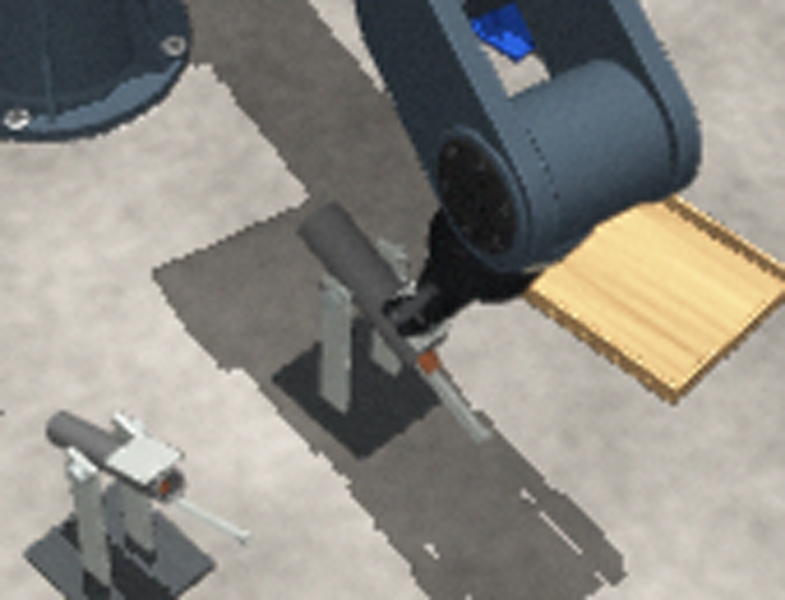

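The tube is pointing mouth down, and the copper is just emerging at (428,358). I'll press a bit further until the force shows the stop, and give the rod time to slide.

```bash
python3 -m creep '{"delta_pos":[[0,0,-0.1],[0,0,-0.2],[0,0,-0.25],[0,0,-0.25],[0,0,-0.25],[0,0,-0.25],[0,0,-0.25],[0,0,-0.25],[0,0,-0.25],[0,0,-0.25]],"twist":[[0,0,0],[0,0,0],[0,0,0],[0,0,0],[0,0,0],[0,0,0],[0,0,0],[0,0,0],[0,0,0],[0,0,0]]}' 1 60
python3 - <<'E'
from h import *
im=eyes.camera("scene")
cv2.imwrite("pics/s3f.png",im[...,::-1])
cv2.imwrite("pics/s3.png",cv2.resize(im[200:270,290:370,::-1],(685,600),interpolation=cv2.INTER_CUBIC))
E
```

```text
clock: 5.4
ee_pos: [524.0, -6.4, 129.7]
tool_rot: [0.009, 0.979, 0.042, -0.198]
contact_force: [0.3, 0.4, 10.9]
finger_gap: -0.1
```

View pics/s3.png

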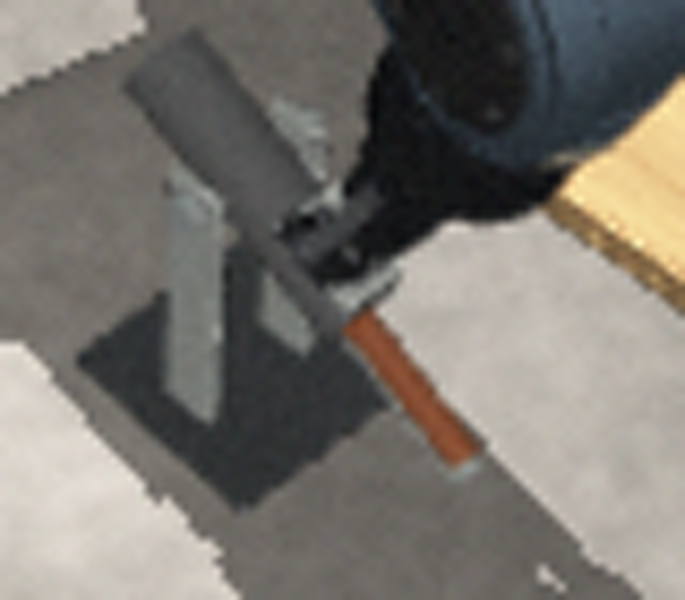

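```bash
python3 -m creep '{"delta_pos":[[0.8,0.07,1.9],[1.55,0.14,3.7],[3.5,0.3,3.0],[5.5,0.5,1.6],[6.5,0.57,0.9],[6.5,0.57,0.9],[6.5,0.57,0.9],[6.5,0.57,0.9]],"twist":[[0,0,0],[0,0,0],[0,0,0],[0,0,0],[0,0,0],[0,0,0],[0,0,0],[0,0,0]]}' 0.3 60
python3 - <<'E'
from h import *
for n in("scene","top"):
    im=eyes.camera(n)
    cv2.imwrite(f"pics/{n}4.png",im[...,::-1])
a=cv2.imread("pics/scene4.png")[190:270,270:380];b=cv2.imread("pics/top4.png")[90:200,270:370]
cv2.imwrite("pics/s4.png",cv2.resize(a,(800,582),interpolation=cv2.INTER_CUBIC))
cv2.imwrite("pics/t4.png",cv2.resize(b,(545,600),interpolation=cv2.INTER_CUBIC))
E
```

```text
clock: 6.25
ee_pos: [588.3, -0.7, 138.3]
tool_rot: [0.009, 0.979, 0.042, -0.198]
contact_force: [-0.7, -0.4, -0.4]
finger_gap: 59.7
```

View pics/s4.png

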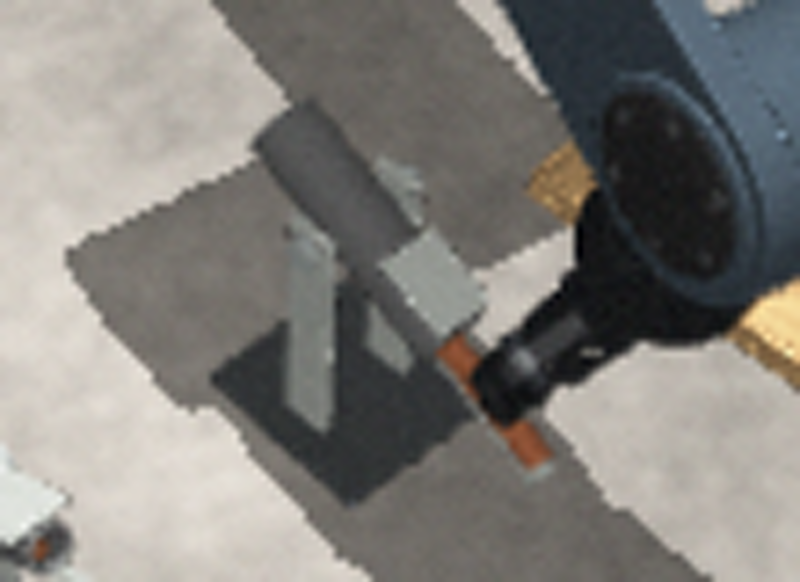

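View pics/t4.png

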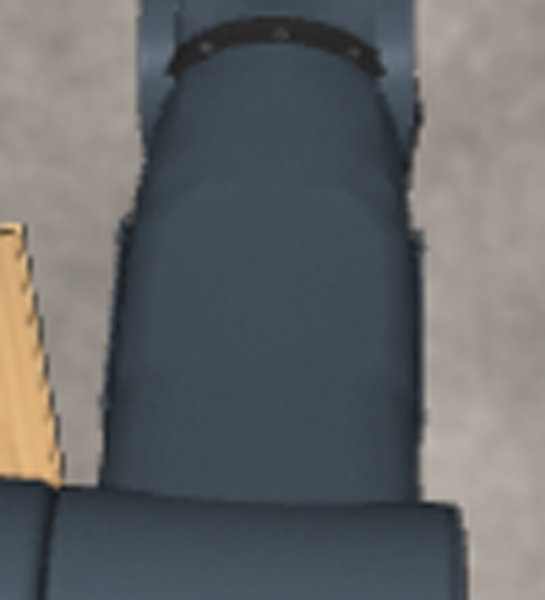

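The scene view shows the copper on the tongue up to the lip, with its front end at about (344,253). The jaw is above it, but the arm hides it from the top camera. I'll swing aside to measure it in both views.

```bash
python3 -m creep '{"delta_pos":[[0,2,4],[0,6,8],[0,11,8],[0,16,8],[0,21,8],[0,25,8],[0,25,8],[0,25,8]],"twist":[[0,0,0],[0,0,0],[0,0,0],[0,0,0],[0,0,0],[0,0,0],[0,0,0],[0,0,0]]}' 0.45 60
python3 - <<'E'
from h import *
for n in("scene","top"):
    im=eyes.camera(n)
    cv2.imwrite(f"pics/{n}5.png",im[...,::-1])
    hsv=cv2.cvtColor(im,cv2.COLOR_RGB2HSV)
    m=(((hsv[...,0]<14))&(hsv[...,1]>100)&(hsv[...,2]>60)).astype(np.uint8)
    x0,x1,y0,y1=(310,365,225,265) if n=="scene" else (310,345,115,170)
    mm=np.zeros_like(m);mm[y0:y1,x0:x1]=m[y0:y1,x0:x1]
    for c in cv2.findContours(mm,cv2.RETR_EXTERNAL,cv2.CHAIN_APPROX_NONE)[0]:
        if cv2.contourArea(c)>10: print(n,cv2.contourArea(c),cv2.boxPoints(cv2.minAreaRect(c)).round(1).tolist())
a=cv2.imread("pics/scene5.png")[190:270,270:380];b=cv2.imread("pics/top5.png")[110:180,290:360]
cv2.imwrite("pics/s5.png",cv2.resize(a,(800,582),interpolation=cv2.INTER_CUBIC))
cv2.imwrite("pics/t5.png",cv2.resize(b,(600,600),interpolation=cv2.INTER_CUBIC))
q=np.array([[592.3,-.3,72.4,1],[532.4,-5.7,97.9,1]]).T
for n in("scene","top"):
    r=P(n)@q; print(n,(r[:2]/r[2]).T)
E
```

```text
clock: 7.15
ee_pos: [588.4, 250.0, 217.9]
tool_rot: [0.009, 0.979, 0.043, -0.198]
contact_force: [-0.7, 0.0, -0.0]
finger_gap: 46.9
scene 62.5 [[329.70001220703125, 237.8000030517578], [332.70001220703125, 235.5], [345.5, 251.89999389648438], [342.5, 254.1999969482422]]
top 35.5 [[321.29998779296875, 134.10000610351562], [324.79998779296875, 133.60000610351562], [326.70001220703125, 146.8000030517578], [323.20001220703125, 147.3000030517578]]
scene [[344.08291423 253.04418531]
 [331.52005317 236.8287022 ]]
top [[323.74621471 133.87104286]
 [325.72097238 150.68588588]]
```

View pics/s5.png

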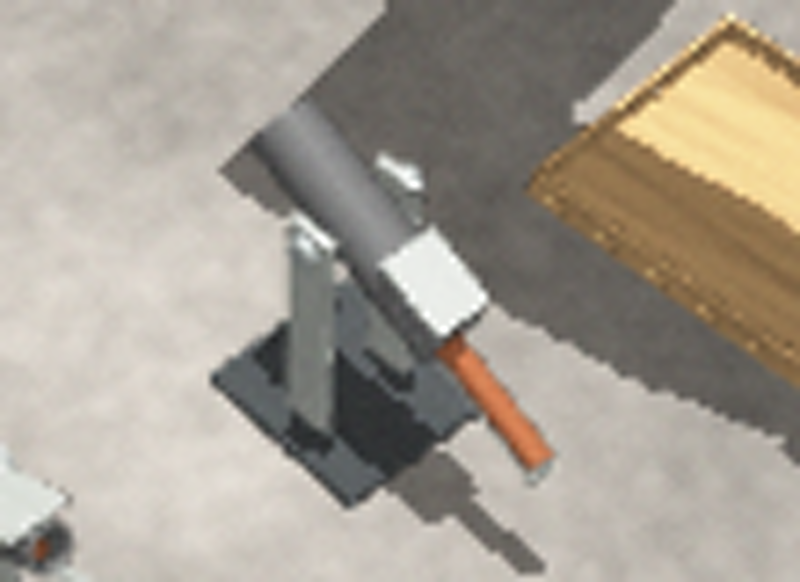

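View pics/t5.png

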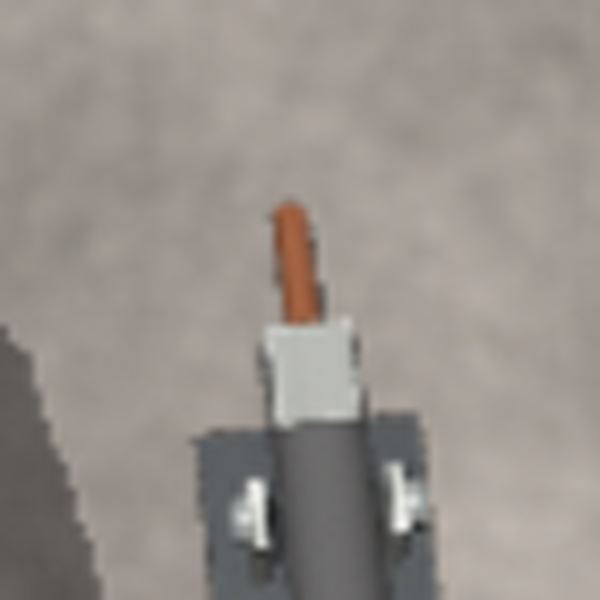

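Both views put the front end of the rod at (344,253) in scene and (323,134) in top. My predictions from the pivot model were (344.1,253.0) and (323.7,133.9), so height and position agree within about 2 mm. Returning to grasp.

```bash
python3 -m creep '{"delta_pos":[[0,-4,0],[0,-9,0],[0,-14,0],[0,-19,0],[0,-23,-3],[0,-24.9,-6],[0,-24.9,-8],[0,-24.9,-8],[-0.4,-24.93,-9],[-0.9,-24.97,-10.1],[-1.4,-25.02,-11.3],[-1.9,-25.07,-12.5],[-2.3,-25.1,-13.5],[-2.72,-25.14,-14.45],[-2.72,-25.14,-14.45],[-2.72,-25.14,-14.45]],"twist":[[0,0,0],[0,0,0],[0,0,0],[0,0,0],[0,0,0],[0,0,0],[0,0,0],[0,0,0],[0,0,0],[0,0,0],[0,0,0],[0,0,0],[0,0,0],[0,0,0],[0,0,0],[0,0,0]]}' 0.45 60
python3 - <<'E'
from h import *
im=eyes.camera("scene")
cv2.imwrite("pics/s6.png",cv2.resize(im[190:270,270:380,::-1],(800,582),interpolation=cv2.INTER_CUBIC))
E
```

```text
clock: 8.85
ee_pos: [561.7, -2.0, 73.4]
tool_rot: [0.009, 0.979, 0.043, -0.198]
contact_force: [0.7, 0.5, 0.6]
finger_gap: 46.5
```

View pics/s6.png

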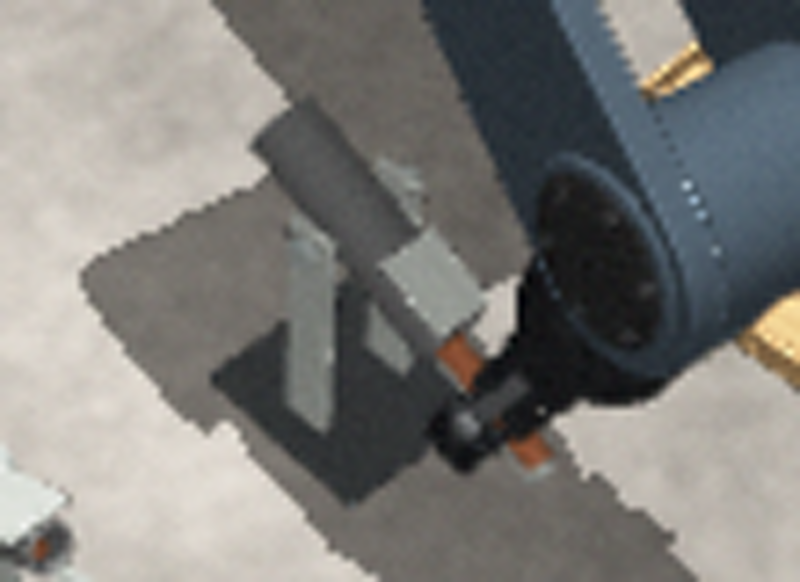

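The fingers straddle the rod's exposed part at about (480,420). Closing.

```bash
python3 -m creep '{"delta_pos":[[0,0,0],[0,0,0],[0,0,0],[0,0,0],[0,0,0],[0,0,0],[0,0,0],[0,0,0]],"twist":[[0,0,0],[0,0,0],[0,0,0],[0,0,0],[0,0,0],[0,0,0],[0,0,0],[0,0,0]]}' 1 50
```

```text
clock: 9.7
ee_pos: [561.9, -1.9, 73.6]
tool_rot: [0.009, 0.979, 0.043, -0.198]
contact_force: [1.9, 3.5, 5.8]
finger_gap: 12.1
```

The gap of 12.1 is less than the 14 mm rod. I'll lift 8 mm square to the tube and look.

```bash
python3 -m creep '{"delta_pos":[[0.08,0.01,0.18],[0.16,0.01,0.37],[0.23,0.02,0.55],[0.31,0.03,0.74],[0.31,0.03,0.74]],"twist":[[0,0,0],[0,0,0],[0,0,0],[0,0,0],[0,0,0]]}' 1 50
python3 - <<'E'
from h import *
im=eyes.camera("scene")
cv2.imwrite("pics/scene7.png",im[...,::-1])
cv2.imwrite("pics/s7.png",cv2.resize(im[190:270,270:380,::-1],(800,582),interpolation=cv2.INTER_CUBIC))
E
```

```text
clock: 10.2
ee_pos: [564.8, -1.8, 80.9]
tool_rot: [0.009, 0.979, 0.042, -0.198]
contact_force: [0.6, 0.0, -1.4]
finger_gap: 12.4
```

View pics/s7.png

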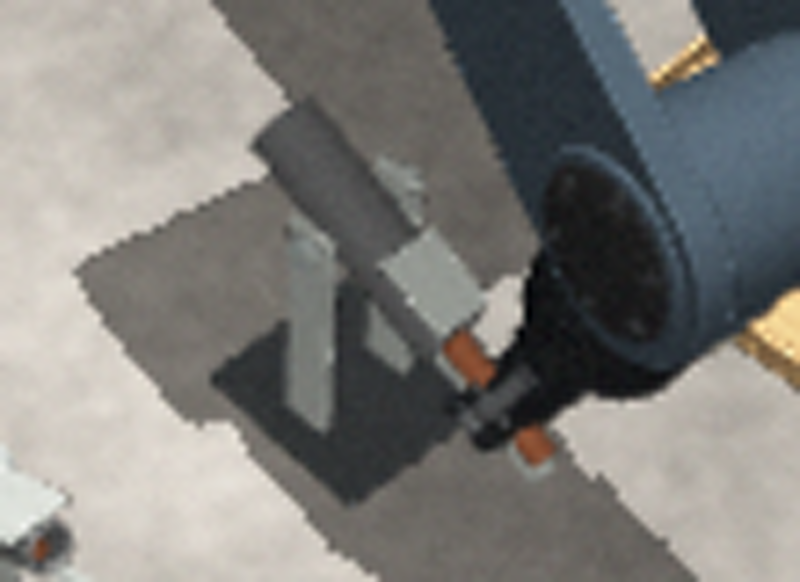

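The rod is off the tongue (a gap shows at (455,375)), the tube hasn't moved, and the wrist carries the rod's weight. Drawing it out along the tube axis.

```bash
python3 -m creep '{"delta_pos":[[0.46,0.04,-0.19],[0.92,0.08,-0.39],[1.38,0.12,-0.58],[1.83,0.16,-0.78],[2.29,0.2,-0.97],[2.75,0.24,-1.17],[3.21,0.28,-1.36],[3.67,0.32,-1.56],[4.13,0.36,-1.75],[4.59,0.4,-1.95],[5.05,0.44,-2.14],[5.5,0.48,-2.33],[5.96,0.52,-2.53],[6.42,0.56,-2.72],[6.42,0.56,-2.72]],"twist":[[0,0,0],[0,0,0],[0,0,0],[0,0,0],[0,0,0],[0,0,0],[0,0,0],[0,0,0],[0,0,0],[0,0,0],[0,0,0],[0,0,0],[0,0,0],[0,0,0],[0,0,0]]}' 1 50
python3 - <<'E'
from h import *
im=eyes.camera("scene")
cv2.imwrite("pics/s8.png",cv2.resize(im[190:290,270:408,::-1],(800,580),interpolation=cv2.INTER_CUBIC))
E
```

```text
clock: 11.75
ee_pos: [629.2, 3.9, 53.1]
tool_rot: [0.009, 0.979, 0.043, -0.198]
contact_force: [0.3, 0.3, -1.8]
finger_gap: 11.9
```

View pics/s8.png

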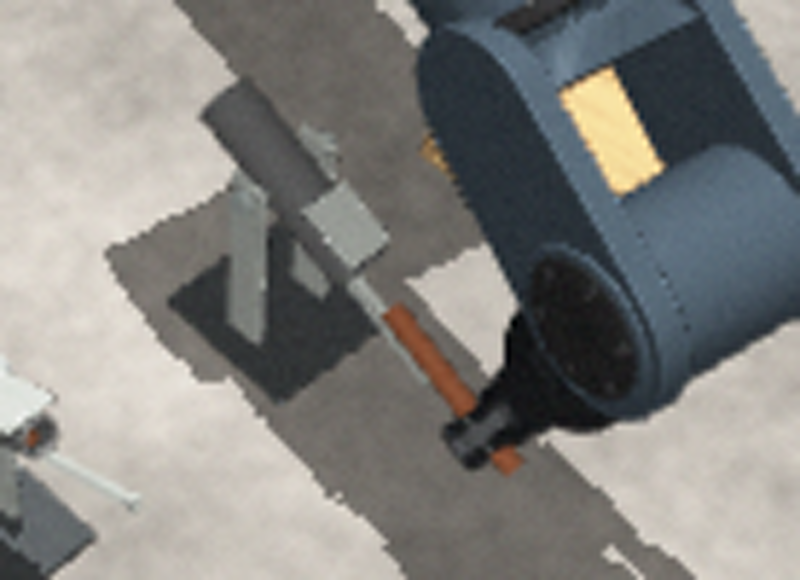

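The rod is clear of the lip, with its tail end at (395,312). I'll work out the carry to the tray.

Run:
```python
from h import *
from scipy.spatial.transform import Rotation as R
s=arm.get_state(); q=s["tool_rot"]
r0=R.from_quat([q[1],q[2],q[3],q[0]])
r1=R.from_quat([np.cos(.0775),np.sin(.0775),0,0])
print((r1*r0.inv()).as_rotvec(), s["ee_pos"])
```

```text
[ 0.04855979 -0.39686032  0.06726705] [628.98068252   3.90712797  53.25697198]
```

```bash
python3 -m creep '{"delta_pos":[[0,0,3],[0,0,6.5],[0,0,10],[0,1,13],[-1,4,14],[-2.5,8,14],[-4.5,12,14],[-6.5,16,14],[-8.5,20,14],[-9.7,23.4,14],[-9.7,23.4,11],[-9.7,23.4,8],[-9.7,23.4,5],[-9.7,23.4,3],[-9.7,23.4,1],[-9.7,23.4,0],[-9.7,23.4,0],[-9.7,23.4,0]],"twist":[[0,0,0],[0,0,0],[0,0,0],[0,0,0],[0.012,-0.1,0.017],[0.024,-0.2,0.034],[0.036,-0.3,0.05],[0.049,-0.397,0.067],[0.049,-0.397,0.067],[0.049,-0.397,0.067],[0.049,-0.397,0.067],[0.049,-0.397,0.067],[0.049,-0.397,0.067],[0.049,-0.397,0.067],[0.049,-0.397,0.067],[0.049,-0.397,0.067],[0.049,-0.397,0.067],[0.049,-0.397,0.067]]}' 1 50
python3 - <<'E'
from h import *
im=eyes.camera("scene")
cv2.imwrite("pics/s9.png",cv2.resize(im[160:260,310:448,::-1],(800,580),interpolation=cv2.INTER_CUBIC))
E
```

```text
clock: 13.6
ee_pos: [532.2, 238.0, 54.3]
tool_rot: [-0.0, 0.997, 0.077, 0.001]
contact_force: [0.6, 0.8, -1.0]
finger_gap: 12.0
```

View pics/s9.png

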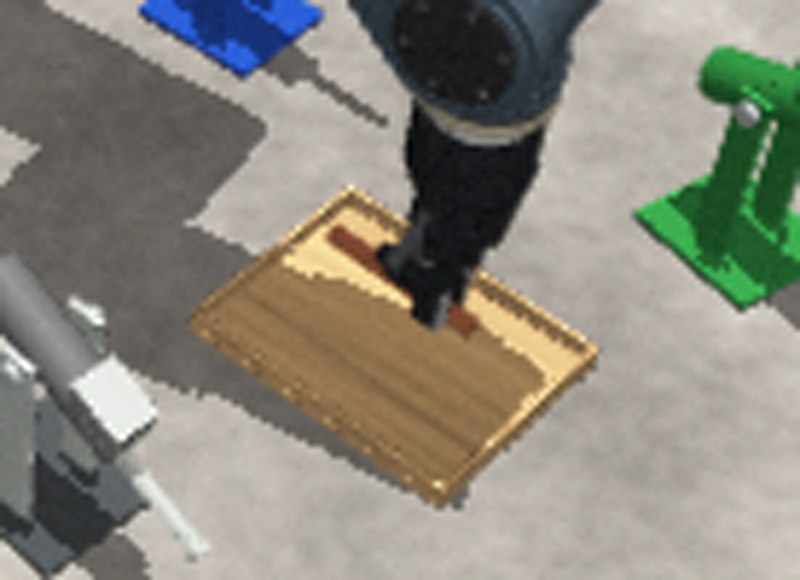

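The rod is level above the tray floor, spanning (335,238) to (475,325). Lowering.

```bash
python3 -m creep '{"delta_pos":[[0,0,-1],[0,0,-2],[0,0,-3],[0,0,-3.7],[0,0,-4.2],[0,0,-4.6],[0,0,-4.7],[0,0,-4.7],[0,0,-4.7]],"twist":[[0,0,0],[0,0,0],[0,0,0],[0,0,0],[0,0,0],[0,0,0],[0,0,0],[0,0,0],[0,0,0]]}' 1 50
```

```text
clock: 14.55
ee_pos: [532.1, 238.0, 6.8]
tool_rot: [-0.0, 0.997, 0.077, 0.0]
contact_force: [-0.2, 0.0, -1.1]
finger_gap: 12.1
```

```bash
python3 -m creep '{"delta_pos":[[0,0,-0.05],[0,0,-0.1],[0,0,-0.15],[0,0,-0.2],[0,0,-0.25],[0,0,-0.25]],"twist":[[0,0,0],[0,0,0],[0,0,0],[0,0,0],[0,0,0],[0,0,0]]}' 1 30
python3 - <<'E'
from h import *
im=eyes.camera("scene")
cv2.imwrite("pics/s10.png",cv2.resize(im[160:260,310:448,::-1],(800,580),interpolation=cv2.INTER_CUBIC))
E
```

```text
clock: 15.15
ee_pos: [531.9, 237.9, 4.5]
tool_rot: [-0.0, 0.997, 0.077, 0.0]
contact_force: [-2.8, -0.3, 5.8]
finger_gap: 12.0
```

View pics/s10.png

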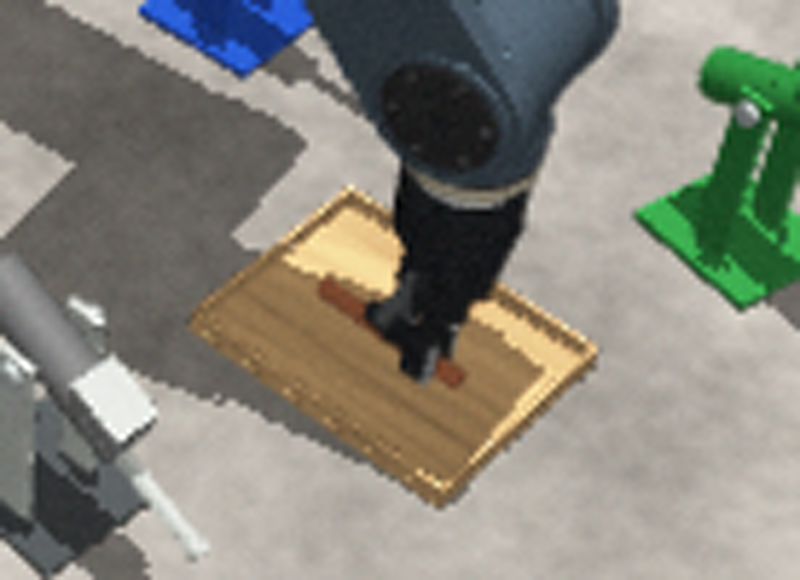

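It has touched down with 5.8 N upward. I'll open the fingers slightly in place, then retreat.

```bash
python3 -m creep '{"delta_pos":[[0,0,0.1],[0,0,0.1],[0,0,0.1],[0,0,0.1],[0,0,0.1]],"twist":[[0,0,0],[0,0,0],[0,0,0],[0,0,0],[0,0,0]]}' 0.8 20
python3 -m creep '{"delta_pos":[[0,0,0],[0,0,0],[0,0,0],[0,0,0],[0,0,0]],"twist":[[0,0,0],[0,0,0],[0,0,0],[0,0,0],[0,0,0]]}' 0.6 20
python3 - <<'E'
from h import *
im=eyes.camera("scene")
cv2.imwrite("pics/s11.png",cv2.resize(im[160:260,310:448,::-1],(800,580),interpolation=cv2.INTER_CUBIC))
E
```

```text
clock: 15.7
ee_pos: [531.9, 237.9, 4.9]
tool_rot: [-0.0, 0.997, 0.077, 0.0]
contact_force: [1.1, 0.1, -0.3]
finger_gap: 17.2
clock: 16.2
ee_pos: [531.9, 237.9, 5.0]
tool_rot: [-0.0, 0.997, 0.077, 0.0]
contact_force: [-0.2, 0.7, -0.2]
finger_gap: 34.0
```

View pics/s11.png

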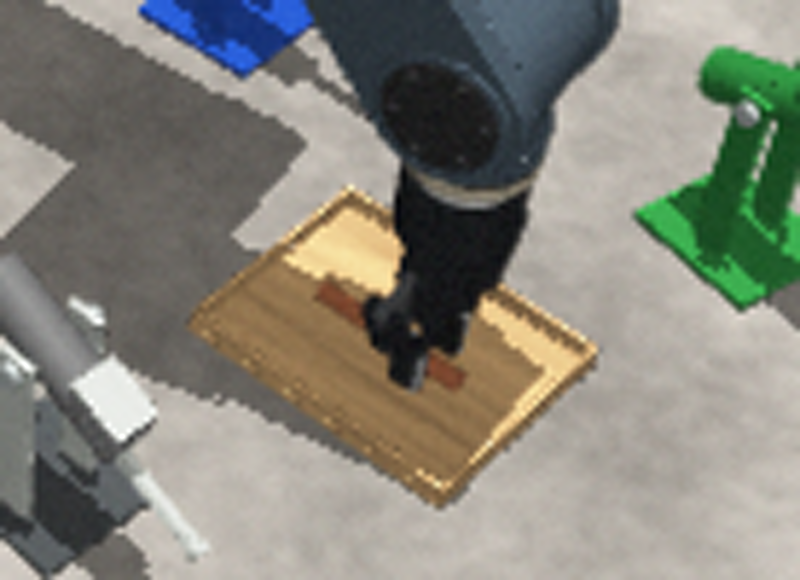

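The rod is lying on the floor with the fingers clear on both sides. Retreating upward.

```bash
python3 -m creep '{"delta_pos":[[0,0,1],[0,0,3],[0,0,6],[0,0,10],[0,0,14],[0,0,18],[0,4,20],[0,8,20],[0,12,20],[0,16,20],[0,18,20],[0,18,20],[0,18,20],[0,18,20]],"twist":[[0,0,0],[0,0,0],[0,0,0],[0,0,0],[0,0,0],[0,0,0],[0,0,0],[0,0,0],[0,0,0],[0,0,0],[0,0,0],[0,0,0],[0,0,0],[0,0,0]]}' 0.6 20
python3 - <<'E'
from h import *
for n in("scene","top"):
    im=eyes.camera(n); cv2.imwrite(f"pics/{n}12.png",im[...,::-1])
    hsv=cv2.cvtColor(im,cv2.COLOR_RGB2HSV)
    m=((hsv[...,0]<13)&(hsv[...,1]>110)&(hsv[...,2]>50)).astype(np.uint8)
    x0,x1,y0,y1=(345,410,195,242) if n=="scene" else (232,282,133,192)
    mm=np.zeros_like(m);mm[y0:y1,x0:x1]=m[y0:y1,x0:x1]
    for c in cv2.findContours(mm,cv2.RETR_EXTERNAL,cv2.CHAIN_APPROX_NONE)[0]:
        if cv2.contourArea(c)>10:
            B=cv2.boxPoints(cv2.minAreaRect(c)); print(n,onplane(n,B,11).round(0).tolist(), onplane(n,B,11).mean(0).round(1))
E
```

```text
clock: 17.65
ee_pos: [532.0, 416.8, 205.4]
tool_rot: [-0.0, 0.997, 0.077, 0.0]
contact_force: [-0.6, -0.3, 0.1]
finger_gap: 33.9
scene [[454.0, 214.0, 11.0], [448.0, 230.0, 11.0], [557.0, 247.0, 11.0], [563.0, 232.0, 11.0]] [505.5 230.7  11. ]
top [[557.0, 247.0, 11.0], [559.0, 235.0, 11.0], [452.0, 219.0, 11.0], [451.0, 231.0, 11.0]] [504.9 233.   11. ]
```

View pics/scene12.png

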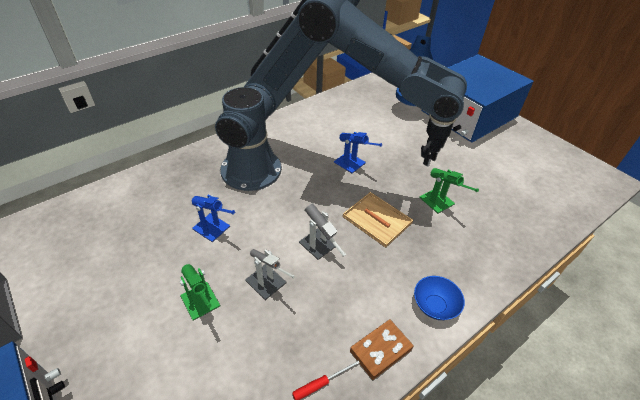

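View pics/top12.png

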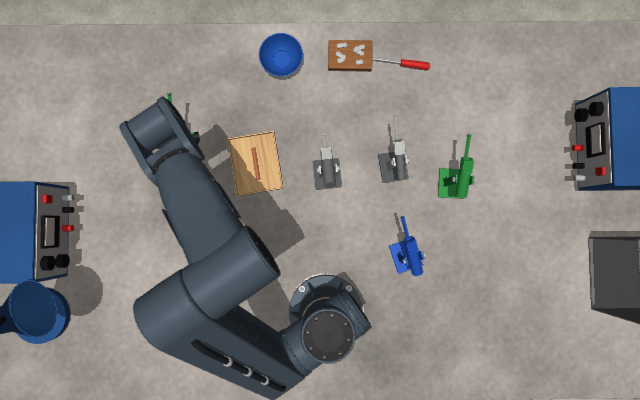

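The rod lies centred and flat in the tray: about 108 mm long in top, with centres that agree at (505,232). The slim tube at (266,265) is unchanged. The gripper is near the green decoy, so I'll rise further before handing in.

```bash
python3 -m creep '{"delta_pos":[[0,0,4],[0,0,8],[0,0,8],[0,0,8],[0,0,8]],"twist":[[0,0,0],[0,0,0],[0,0,0],[0,0,0],[0,0,0]]}'
python3 - <<'E'
from h import *
print(arm.get_state()["contact_force"]); print(arm.finish_job())
E
```

```text
clock: 18.25
ee_pos: [531.7, 417.2, 283.9]
tool_rot: [0.0, 0.997, 0.077, -0.001]
contact_force: [-0.9, 0.3, 0.4]
finger_gap: 34.0
[-0.85426749  0.27801861  0.35309536]
the job is handed in; nothing more can be done
None
```

The copper electrode is lying flat in the wooden tray, and I handed the job in at 18.3 s; no verdict was reported. I pressed the wide tube down to its stop (about 11 N) and the electrode slid out to the lip. I gripped it by the exposed end, raised it 8 mm, drew it out and lowered it until the fingertips touched the tray floor. I then released it there; by my estimate it settled about 4 mm.

**Last checks:**
- **Electrode position:** it is flat near the tray's centre. The two cameras put its centre at (505, 233) and (505.5, 231), against a tray centre of (506, 234).
- **Slim tube:** it looked unchanged in both pictures.
- **Arm:** it stood clear of everything at hand-in, with less than 1 N on the tool.

**Disagreements:**
- **Finger gap:** it read about 12 mm on the 14 mm rod, so I checked the lift by picture before drawing it out.
- **Plate height:** triangulating three plate corners gave a centre about 4 mm lower than the stated dimensions imply. I used the stated dimensions; the press stop and the two-view check of the rod's front end agreed with them within about 2 mm.

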